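Refit the siphon cap of a washing-machine detergent drawer

TASK

Make the cleaned detergent drawer ready for liquid detergent: first slide its flow-gate selector all the way to the end stop at the back of the drawer, away from the front panel, and leave it there. Then fetch the loose siphon cap from the worktop, set it upright over the siphon stud in the drawer, press it down until it snaps over the catch and keep pressing until it is fully home on the stud's collar. Finish while still holding the cap firmly pressed down with the fingers, and leave the other things on the worktop where they are.

Things in the scene. Friction and masses are not known exactly. Their poses are not given: they have to be found in the camera images.
- drawer: White detergent drawer, fixed level on the worktop. Tray 220 long (its x) x 184 wide (y), rim 50 high, walls 4 mm; front panel with a pull on its -x side, 58 high, 200 wide, outer face at x = -132 mm. Origin: centre of the tray's underside; x points from the panel to the back, z up. A partition at y = 0 parts the main-wash compartment (+y, selector) from the softener chamber (-y, stud).
- stud_collar (a point): Centre of the siphon stud's flat collar (radius 20 mm), on the stud's upright axis, at (40, -45, 24) mm in the drawer's frame, axes as the drawer's. The cap is home when its lower rim stands on the collar; there the resistance is hard.
- stud_tip (a point): Top of the stud's stem, 18 mm above the collar. Stem diameter 20.6 mm, its last 5 mm tapering to 12.4. Four sprung tongues bulge to 14.3 mm from the axis, 9 mm above the collar. With the cap's rim about 10 mm above the collar its bead meets them, resistance rises to 10-14 N; at about 6 mm it snaps past, they draw it down and resistance is gone until the hard stop at 0.
- siphon_cap: Loose siphon cap, grey plastic, upright on the worktop, 53 mm high, about 40 g, round about its z. Origin: centre of its lower rim, z up. Hollow skirt 36 mm in diameter from 0 to 22 mm height, open below, with a snap bead of 23 mm inner diameter 3 mm above the rim.
- cap_knob (a point): Top centre of the cap's round grip knob, on the cap's axis 53 mm above its rim. The knob is 24 mm in diameter and reaches down 24 mm to a flat flange, 46 mm in diameter and 7 mm thick. Grip it with fingertips just above the flange (or press on its top); with the cap home the flange lies 3 mm above the drawer's rim.
- selector_grip (a point): Top centre of the selector's upright grey grip tab: 14 mm thick along the drawer's x, 28 mm wide along y, 26 mm high, its top 82 mm above the worktop. It stands on a flat bridge (26 mm along x, top 56 mm above the worktop) that rides on the rims of the main-wash compartment. Axes as the drawer's.
- selector (a joint): Travel of the selector in m along the drawer's +x (towards the back): 0 at the front stop, 0.080 at the back end stop. It stays where it is left; friction about 2 N.
- scrub_brush: Grey scrubbing brush with a handle, 30 x 85 x 55 mm, on the worktop left of the drawer; leave it alone. Origin: centre of the underside.
- soap_bar: Yellow bar of soap, 55 x 78 x 20 mm, on the worktop left of the drawer; leave it alone. Origin: centre of the underside.
- dose_cap: Open blue dosing cup, 59 mm across, 52 mm high, standing on the worktop on the right, farther away than the siphon cap; leave it alone. Origin: centre of the underside.
Mind the look-alikes: they are no part of the job. Several things have the shape of the siphon_cap; the one meant has the colours described above.

How it is judged:
On the way, in this order (a step that is already met when the one before it is completed fails the run):
1. the selector stands at its back end stop (value of joint selector above 0.076 m), for 0.2 s.
2. the siphon cap has snapped over the tongues of the stud (z of siphon_cap in the frame of stud_collar below 0.003 m and horizontal distance between siphon_cap and stud_collar below 0.004 m and angle between siphon_cap's own z axis and vertical below 0.12 rad), for 0.1 s.
At the end, for the whole second after the job is handed in: The selector is within 4 mm of its back end stop; the siphon cap stands on the stud's collar (lower rim within 1.5 mm of it, within 4 mm of the stud's axis, upright within 0.1 rad), and the fingers are on it and still press it onto the drawer with more than 3 N (value of joint selector above 0.076 m and z of siphon_cap in the frame of stud_collar below 0.0015 m and horizontal distance between siphon_cap and stud_collar below 0.004 m and angle between siphon_cap's own z axis and vertical below 0.1 rad and contact force between the fingers and siphon_cap above 2 N and contact force between siphon_cap and drawer above 3 N); the arm keeps its last pose, push and grip.
It fails at once if the brush, the soap or the dosing cup is pushed away by more than 30 mm (distance of any of scrub_brush, soap_bar, dose_cap from where it was at the start of the episode above 0.03 m).
It also fails if it takes over 61 s, if anything falls off the work surface, if the arm or the gripper's body presses on something with over 40 N, if the wrist force passes 120 N, or if a joint passes its speed limit or range.

ROBOT

A 6-joint arm with a two-finger parallel gripper is mounted at the origin on a cart in front of the work surface, level with it; the furniture and walls round the work are solid. World frame = base frame: x ahead of the robot, y to its left, z up, the work surface at z = 0. Lengths are in m, angles in rad, forces in N, time in s.
With the tool pointing down it reaches from about 0.35 to 0.775 m from the base axis. Payload 7.3 kg.
Tool frame: the origin (TCP) lies between the finger pads; the fingertips stand 22 mm ahead of it and the grasp point (between the pads) lies 3 mm ahead of it (arm.tip_extent is the z of the fingertips in the tool frame, in m); z points along the fingers, y is the direction in which the jaws open and shut (so a half turn about z gives the same grasp; the last joint's range is limited). The gripper opens to 92 mm and grips with 3 to 60 N. Pads are 19 mm wide; open, the fingers measure 130 mm over their backs; the gripper's body (75 mm by 190 mm) begins 47 mm behind the grasp point.
Start: joints at [1.026, 0.342, 1.524, -0, 1.275, -0.146], TCP at [0.204, 0.484, 0.212] pointing down, gripper open.
Joint ranges: [-2.53, 2.53], [-0.77, 2.02], [0.04, 2.7], [-1, 4.14], [0.28, 2.66], [-3.11, 3.11]. Speed limits (rad/s): [2.57, 2.57, 3.14, 3.14, 3.14, 3.14].

INTERFACE

Orientations are given as a rotation vector (axis times angle).
In Python, from workcell import observe, eyes, arm gives the robot as it stands.
- The arm moves only by the shell command python3 -m pendant 'ROWS'. ROWS is JSON, a list of rows, each an object of numbers: "x", "y", "z": the shift along the world's x, y, z in m; "ax", "ay", "az": the turn, a rotation vector about the world's x, y, z in degrees; "jaw": the closure, from -1 (fully open) to 1 (shut), so that 0 is half open. A call has 1 to 12 rows; each row is the pose to reach, as a shift and turn from the pose commanded when the call began; what a row does not reach only later rows make up. A row lasts 1/8 s, in which the tool goes at most 62.5 mm and 10.7 degrees, less where a joint would pass 70% of its speed; a pose out of reach is approached as far as the arm can. A call with a gripper value outside its range is refused whole. The fingers move at their own pace and stop on an object; the grip force is fixed at half the most. Time passes only in rows, so rows that repeat a pose let the fingers close. It gives the time, the measured TCP pose, the force and the opening at its end, in the units of the state.
- observe(): the state, without advancing time (a new reading comes with each control period).
- eyes.grab_frame(name): name is "scene" or "top"; returns a dict with "frame" (384x512x3 uint8, red, green, blue), "range_z" (384x512 float32, m along the optical axis (not along the pixel's ray), 0 where there is no reading), "fx", "fy", "cx", "cy" (pixels), "extrinsics" (4x4, takes a point from world to camera coordinates). Camera axes: x right, y up, looking along -z (the intrinsics and any distortion apply to the point x, -y, -z); pixel columns grow to the right and rows downward; lengths in m; the calibration is good to about 2 mm. A picture is of the moment at which its call begins.
- arm.job_done(): hands the job in, once; it reports no verdict.
The state is a dict: "time_s": time; "qpos": joint angles; "qvel": joint speeds; "joint_torque": joint torques, N m; "tcp_pos": TCP position; "eef_rot": TCP orientation; "wrist_force": force on the tool from outside, world axes, zero at the start; "wrist_torque": the same for the moment, N m; "width": finger opening in m.
Only numpy, scipy, OpenCV 4.12 (cv2) and the standard library are available. Lean on these libraries where they do the work, as an engineer would, in place of code of your own. Each camera call takes 0.05 s, during which the arm holds its last target.

## Working session

There is one attempt and no reset: what is moved stays moved. The work goes in short steps, Python scripts to look and compute and a shell command to move; the robot and the scene stay as the last step left them, time stands still between calls to the robot, and variables do not carry over. Pictures are saved under pics/ and viewed, and the job is handed in when it is done.

```bash
mkdir -p pics
cat > h.py <<'E'
import numpy as np, cv2
from workcell import observe, eyes, arm
def grab(n):
    f=eyes.grab_frame(n); return f
def save(f,name,s=1.5):
    im=cv2.cvtColor(f['frame'],cv2.COLOR_RGB2BGR); cv2.imwrite('pics/'+name,cv2.resize(im,None,fx=s,fy=s))
def ray(f,u,v):
    E=np.array(f['extrinsics']); R,t=E[:3,:3],E[:3,3]
    d=np.array([(u-f['cx'])/f['fx'],-(v-f['cy'])/f['fy'],-1.0])
    return -R.T@t, R.T@d
def onplane(f,u,v,z):
    o,d=ray(f,u,v); return o+d*(z-o[2])/d[2]
def cloud(f):
    v,u=np.mgrid[:384,:512]; Z=f['range_z']; E=np.array(f['extrinsics']); R,t=E[:3,:3],E[:3,3]
    P=np.stack([(u-f['cx'])/f['fx']*Z,-(v-f['cy'])/f['fy']*Z,-Z],-1)
    W=(P-t)@R; W[Z==0]=np.nan; return W
E
python3 - <<'E'
from h import *
for n in('scene','top'):
    f=grab(n); save(f,n+'0.png'); print(n,f['fx'],f['cx'],f['cy'],[k for k in f]); print(np.round(f['extrinsics'],3)); np.savez('pics/%s0.npz'%n,**f)
print({k:np.round(v,3) for k,v in observe().items()}, arm.tip_extent)
E
```

```text
scene 498.4483593112184 249.3648837670637 188.25019870613994 ['frame', 'range_z', 'fx', 'fy', 'cx', 'cy', 'extrinsics']
[[ 0.659 -0.752  0.008 -0.339]
 [ 0.388  0.349  0.853 -0.27 ]
 [-0.644 -0.559  0.522 -1.322]
 [ 0.     0.     0.     1.   ]]
top 390.9886613088371 258.4421017802422 191.34886766192074 ['frame', 'range_z', 'fx', 'fy', 'cx', 'cy', 'extrinsics']
[[-0.02  -1.     0.012  0.003]
 [ 0.983 -0.017  0.184 -0.538]
 [-0.184  0.016  0.983 -1.126]
 [ 0.     0.     0.     1.   ]]
{'time_s': np.float64(0.1), 'qpos': array([ 1.026,  0.343,  1.525, -0.   ,  1.275, -0.146]), 'qvel': array([ 0.004, -0.002,  0.   , -0.   , -0.001,  0.   ]), 'joint_torque': array([ 1.0000e-03, -4.3200e+01, -2.4469e+01,  7.2000e-02,  5.2000e-02,
       -0.0000e+00]), 'tcp_pos': array([0.204, 0.484, 0.212]), 'eef_rot': array([-6.220e-01, -3.079e+00,  2.000e-03]), 'wrist_force': array([ 0.482, -0.262, -0.745]), 'wrist_torque': array([ 0.032, -0.012, -0.003]), 'width': np.float64(0.092)} 0.022
```

View pics/scene0.png

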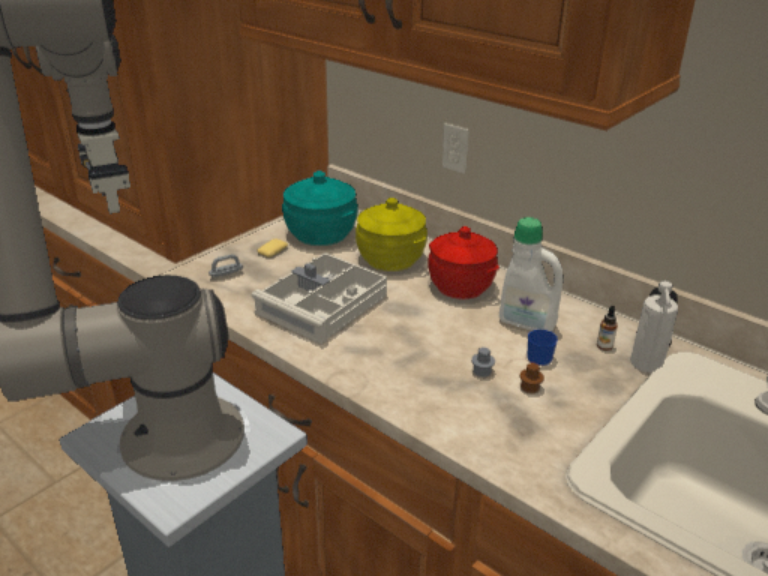

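View pics/top0.png

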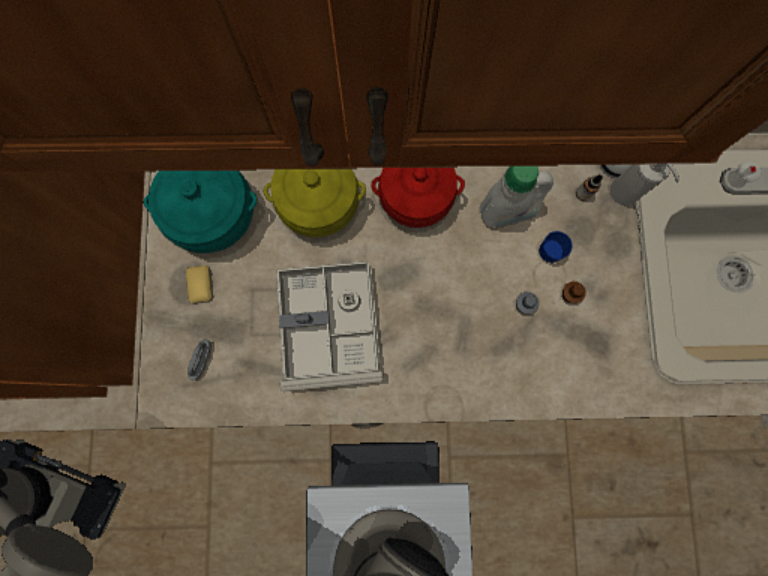

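The top view (768x576) shows the drawer at (330,325), the selector tab at (304,319) and the stud at (349,300). The grey siphon cap is at (528,303), with its brown look-alike at (574,293) and the blue cup at (555,247). Next I measure them.

Run:
```python
from h import *
out={}
for n in('top','scene'):
    f=dict(np.load(f'pics/{n}0.npz')); W=cloud(f); out[n]=(f,W)
f,W=out['top']
k=1/1.5
for nm,(u,v) in dict(tab=(304,319),stud=(349,300),cap=(528,303),brown=(574,293),dose=(555,247)).items():
    print(nm,np.round(W[int(v*k),int(u*k)],4))
# drawer corners at rim z=.05 : white mask by height
x,y,z=W[...,0],W[...,1],W[...,2]
print('table z',np.nanmedian(z[230:270,260:340]))
sel=(z>.042)&(z<.054)&(x>.3)&(x<.75)&(y>-.05)&(y<.35)
P=W[sel][:,:2].astype(np.float32); print(len(P), cv2.minAreaRect(P))
r=(np.nanmax(P,0),np.nanmin(P,0)); print(r)
# stud region
for nm,(u,v) in dict(stud=(349,300),cap=(528,303),tab=(304,319)).items():
    u=int(u*k);v=int(v*k)
    print(nm);print(np.round(z[v-11:v+12,u-12:u+13]*1000).astype(int))
im=cv2.cvtColor(f['frame'],cv2.COLOR_RGB2BGR)
cv2.imwrite('pics/topz.png',np.hstack([cv2.resize(im[165:265,180:265],(425,500),interpolation=cv2.INTER_CUBIC),cv2.resize(im[180:220,335:367],(375,500),interpolation=cv2.INTER_CUBIC)]))
f,W=out['scene']; im=cv2.cvtColor(f['frame'],cv2.COLOR_RGB2BGR)
cv2.imwrite('pics/scz.png',np.hstack([cv2.resize(im[165:235,165:265],(450,315),interpolation=cv2.INTER_CUBIC),cv2.resize(im[225:267,300:344],(330,315),interpolation=cv2.INTER_CUBIC)]))
```

```text
tab [0.4738 0.1574 0.0867]
stud [0.5143 0.0731 0.0445]
cap [ 0.5    -0.2855  0.0555]
brown [ 0.5201 -0.3782  0.0524]
dose [ 0.6292 -0.3642  0.0037]
table z 0.0013448372121423514
532 ((0.5175045728683472, 0.1400514543056488), (0.35049328207969666, 0.3734595477581024), 4.287758827209473)
(array([0.699551  , 0.33490378], dtype=float32), array([ 0.3410085 , -0.03575655], dtype=float32))
stud
[[ 5  7  7  5  6  6 12  6  3  4  1  5  9  2  0  9  1  4  3  8  5  3  2  4
   2]
 [ 4  8  4  8  8  6  4  3  3  4  8  6  8  6  5  1  6  3  6  9  5  7  8  5
   9]
 [ 4  4 10  5  4  9  5  5  3  4  5  7  2  4  7  4  4  7  9  8  7  4  4  3
   6]
 [ 1  3  5  8  7  0  7  8  6  9  4  4  4  7  4  7  5  5  8  4  4  4  4  8
   5]
 [ 7  3  5  4  1  3  6  4  7  8  6  7 24  5  5 10  7  2  4  5  3  4  8  6
   7]
 [ 3  8  8  3  6  4  6  6  3 25 27 27 26 28 24 25  2  3  6  7  6  5  6  7
   1]
 [11  4  6  4  9  4  4  2 24 24 24 26 28 24 24 24 24  8  6  7  7  7  8  4
   4]
 [ 8  8  5  8  7  3  4 23 27 39 38 41 40 37 38 38 26 24  5  7  5  7  2  4
  10]
 [ 4  4  7  5  9  6 25 21 25 41 41 44 42 41 44 40 29 24 29  1  1  8  
[... 25526 characters left out ...]
    2
                     3                    6                    2
                     8]
 [                  22                    1                    5
                     7                    3                    3
                     5                    4                    3
                     5                    6                    4
                     8                    7                    2
                     4                    0                    6
                     4                    1                    4
  -9223372036854775808                    1                    0
                     6]]<stdin>:18: RuntimeWarning: invalid value encountered in cast
```

```bash
sleep 0.1
python3 - <<'E'
from h import *
f=dict(np.load('pics/top0.npz')); W=cloud(f); x,y,z=W[...,0],W[...,1],W[...,2]
with np.errstate(invalid='ignore'):
    m=((z>.035)&(x>.3)&(x<.65)&(y>.0)&(y<.25)).astype(np.uint8)
    n,l,s,c=cv2.connectedComponentsWithStats(m)
    i=1+np.argmax(s[1:,4]); d=(l==i)&(z<.0545)
P=W[d][:,:2].astype(np.float32); r=cv2.minAreaRect(P); print('drawer rect',r,len(P))
print(np.round(cv2.boxPoints(r),4))
def region(u,v,h):
    g=np.zeros((384,512),bool); g[v-h:v+h+1,u-h:u+h+1]=1; return g
for nm,(u,v,h),lo,hi,pl in [('stemtop',(232,200,9),.033,.06,.042),('collar',(232,200,9),.0165,.06,.024),('knob',(352,201,11),.042,.07,.053),('flange',(352,201,11),.02,.07,.029),('tabtop',(203,212,11),.07,.1,.082)]:
    with np.errstate(invalid='ignore'): k=region(u,v,h)&(z>lo)&(z<hi)
    vv,uu=np.nonzero(k); Q=np.array([onplane(f,a,b,pl)[:2] for a,b in zip(uu,vv)],np.float32)
    print(nm,len(Q),'cent',Q.mean(0).round(4),'raw cloud',W[k].mean(0).round(4),'circ',cv2.minEnclosingCircle(Q),'rect',cv2.minAreaRect(Q))
E
```

```text
drawer rect ((0.0, 0.0), (0.0, 0.0), 0.0) 0
[[0. 0.]
 [0. 0.]
 [0. 0.]
 [0. 0.]]
stemtop 46 cent [0.5181 0.0736] raw cloud [0.5184 0.0736 0.0403] circ ((0.5178656578063965, 0.07332458347082138), 0.01290812436491251) rect ((0.5177852511405945, 0.07324495166540146), (0.01810038834810257, 0.018445072695612907), 89.48403930664062)
collar 143 cent [0.5181 0.074 ] raw cloud [0.5171 0.0737 0.03  ] circ ((0.5183730125427246, 0.07340899109840393), 0.021182596683502197) rect ((0.5192477107048035, 0.07421302795410156), (0.036743562668561935, 0.04039810970425606), 89.4032211303711)
knob 57 cent [ 0.5048 -0.2889] raw cloud [ 0.5048 -0.2889  0.0529] circ ((0.5049421191215515, -0.2890062928199768), 0.012742290273308754) rect ((0.5048514604568481, -0.2894083261489868), (0.024318240582942963, 0.021244052797555923), 88.96101379394531)
flange 173 cent [ 0.5055 -0.2901] raw cloud [ 0.504  -0.2877  0.0383] circ ((0.5057182908058167, -0.290187269449234), 0.023016896098852158) rect ((0.5057169198989868, -0.28950971364974976), (0.04349620267748833, 0.04023537412285805), 88.95372009277344)
tabtop 52 cent [0.4756 0.1593] raw cloud [0.4756 0.1593 0.0821] circ ((0.47632405161857605, 0.1596001535654068), 0.013704237528145313) rect ((0.4759771227836609, 0.159539595246315), (0.02612738497555256, 0.014568350277841091), 88.95178985595703)
```

View pics/topz.png

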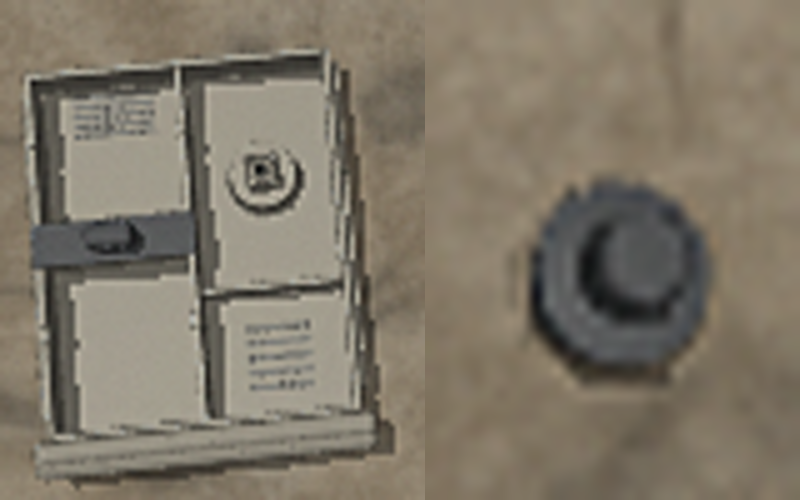

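View pics/scz.png

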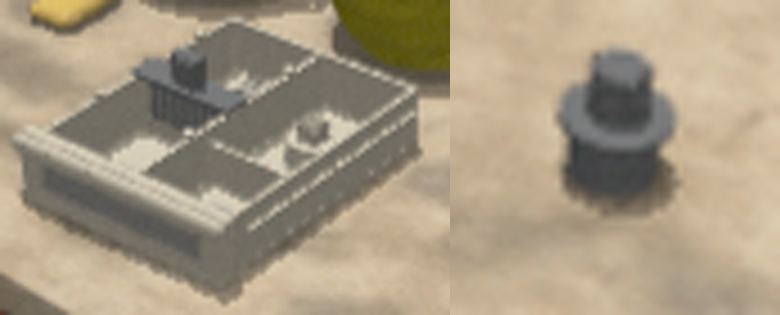

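Run:
```python
from h import *
f=dict(np.load('pics/top0.npz'))
pts=dict(BL=(28,75),BR=(328,52),FL=(38,455),FR=(378,432),PB=(177,68),PF=(207,420),bl=(33,228),br=(193,212),bl2=(34,268),br2=(194,250))
p={k:onplane(f,180+a/5-.4,165+b/5-.4,.056 if k[0]=='b' else (.058 if k[0]=='F' else .05))[:2] for k,(a,b) in pts.items()}
for k in p: print(k,p[k].round(4))
def ang(v): return np.degrees(np.arctan2(v[1],v[0])).round(2)
print('yaw from back',ang(p['BL']-p['BR'])-90,'front',ang(p['FL']-p['FR'])-90,'bridge',ang(p['bl']-p['br'])-90,ang(p['bl2']-p['br2'])-90,'part',ang(p['PB']-p['PF']))
for yaw in(4,5):
  c,s=np.cos(np.radians(yaw)),np.sin(np.radians(yaw)); R=np.array([[c,-s],[s,c]])
  o=np.array([.518,.0735])-R@[.04,-.045]; print(yaw,'origin',o.round(4), {k:(R.T@(q-o)).round(3).tolist() for k,q in p.items()},'tab',R.T@(np.array([.4757,.1593])-o))
```

```text
BL [0.5783 0.2134]
BR [0.5894 0.0323]
FL [0.3515 0.2031]
FR [0.3608 0.0063]
PB [0.5811 0.1237]
PF [0.37   0.1061]
bl [0.4842 0.2081]
br [0.4921 0.1136]
bl2 [0.4604 0.2072]
br2 [0.4694 0.113 ]
yaw from back 3.510000000000005 front 2.700000000000003 bridge 4.739999999999995 5.420000000000002 part 4.77
4 origin [0.475  0.1156] {'BL': [0.11, 0.09], 'BR': [0.108, -0.091], 'FL': [-0.117, 0.096], 'FR': [-0.122, -0.101], 'PB': [0.106, 0.001], 'PF': [-0.105, -0.002], 'bl': [0.016, 0.092], 'br': [0.017, -0.003], 'bl2': [-0.008, 0.092], 'br2': [-0.006, -0.002]} tab [0.00378815 0.04354169]
5 origin [0.4742 0.1148] {'BL': [0.112, 0.089], 'BR': [0.108, -0.092], 'FL': [-0.115, 0.099], 'FR': [-0.122, -0.098], 'PB': [0.107, -0.001], 'PF': [-0.105, 0.0], 'bl': [0.018, 0.092], 'br': [0.018, -0.003], 'bl2': [-0.006, 0.093], 'br2': [-0.005, -0.001]} tab [0.00533893 0.04416019]
```

Run:
```python
from h import *
from scipy.spatial.transform import Rotation as R
s=observe(); M=R.from_rotvec(s['eef_rot']).as_matrix(); print(M.round(3)); a=np.degrees(np.arctan2(M[1,1],M[0,1])); print('tool y heading',a,'turn to 94:',94-a,'to -86',-86-a)
print('shift to tab xy',np.array([.4757,.1593])-s['tcp_pos'][:2],'z to .084',.084-s['tcp_pos'][2])
# pots height
f=dict(np.load('pics/scene0.npz')); W=cloud(f)
for u,v in((260,137),(309,160),(213,118)): print(W[v,u].round(3))
```

```text
[[-0.922  0.388 -0.001]
 [ 0.388  0.922 -0.001]
 [ 0.    -0.001 -1.   ]]
tool y heading 67.15049426486071 turn to 94: 26.84950573513929 to -86 -153.1504942648607
shift to tab xy [ 0.27204845 -0.32421503] z to .084 -0.12763450540254462
[0.718 0.129 0.151]
[ 0.722 -0.083  0.133]
[0.7   0.346 0.166]
```

```bash
python3 -m pendant '[{"x":0.05,"y":-0.06,"az":9,"jaw":-0.3},{"x":0.10,"y":-0.11,"az":18,"jaw":-0.3},{"x":0.14,"y":-0.16,"az":27,"jaw":-0.3},{"x":0.18,"y":-0.21,"az":27,"jaw":-0.3},{"x":0.22,"y":-0.26,"az":27,"jaw":-0.3},{"x":0.25,"y":-0.30,"az":27,"jaw":-0.3},{"x":0.272,"y":-0.324,"az":27,"jaw":-0.3},{"x":0.272,"y":-0.324,"z":-0.04,"az":27,"jaw":-0.3},{"x":0.272,"y":-0.324,"z":-0.07,"az":27,"jaw":-0.3},{"x":0.272,"y":-0.324,"z":-0.07,"az":27,"jaw":-0.3}]'
python3 - <<'E'
from h import *
f=grab('scene'); save(f,'s1.png'); np.savez('pics/s1.npz',**f); f=grab('top'); save(f,'t1.png')
from scipy.spatial.transform import Rotation as R
s=observe(); M=R.from_rotvec(s['eef_rot']).as_matrix(); print(np.degrees(np.arctan2(M[1,1],M[0,1])),s['tcp_pos'],s['width'])
E
```

```text
67.15124513234075 [0.20370189 0.48360881 0.21182477] 0.09115835828106617schema error: expected keys x, y, z, ax, ay, az, jaw
```

View pics/s1.png

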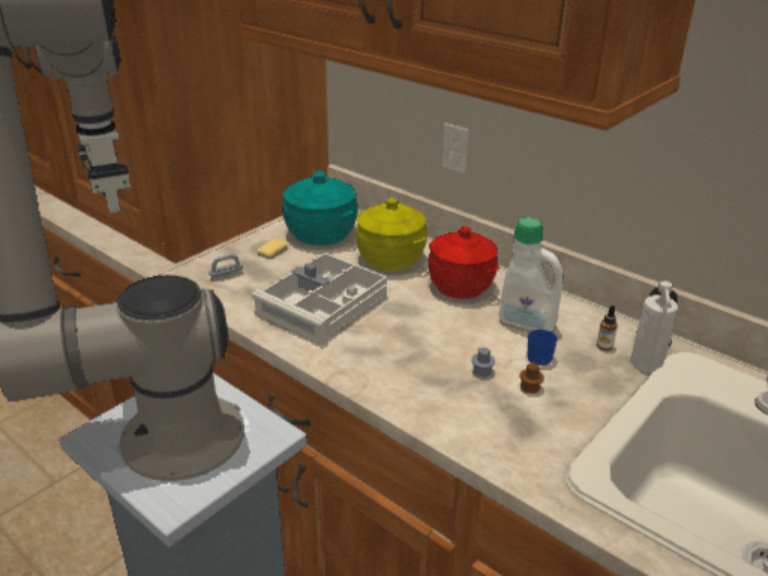

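The call was refused because every row needs all seven keys. The arm has not moved.

```bash
python3 -m pendant '[{"x":0.05,"y":-0.06,"z":0,"ax":0,"ay":0,"az":9,"jaw":-0.3},{"x":0.10,"y":-0.11,"z":0,"ax":0,"ay":0,"az":18,"jaw":-0.3},{"x":0.14,"y":-0.16,"z":0,"ax":0,"ay":0,"az":27,"jaw":-0.3},{"x":0.18,"y":-0.21,"z":0,"ax":0,"ay":0,"az":27,"jaw":-0.3},{"x":0.22,"y":-0.26,"z":0,"ax":0,"ay":0,"az":27,"jaw":-0.3},{"x":0.25,"y":-0.30,"z":0,"ax":0,"ay":0,"az":27,"jaw":-0.3},{"x":0.272,"y":-0.324,"z":0,"ax":0,"ay":0,"az":27,"jaw":-0.3},{"x":0.272,"y":-0.324,"z":-0.04,"ax":0,"ay":0,"az":27,"jaw":-0.3},{"x":0.272,"y":-0.324,"z":-0.07,"ax":0,"ay":0,"az":27,"jaw":-0.3},{"x":0.272,"y":-0.324,"z":-0.07,"ax":0,"ay":0,"az":27,"jaw":-0.3}]'
python3 - <<'E'
from h import *
f=grab('scene'); save(f,'s2.png'); np.savez('pics/s2.npz',**f)
from scipy.spatial.transform import Rotation as R
s=observe(); M=R.from_rotvec(s['eef_rot']).as_matrix(); print(np.degrees(np.arctan2(M[1,1],M[0,1])),s['tcp_pos'],s['width'])
E
```

```text
time_s: 1.45
tcp_pos: [0.4743, 0.1594, 0.1403]
eef_rot: [0.113, -3.134, 0.001]
wrist_force: [-0.6, 0.6, 0.4]
width: 0.0596
94.14615155616026 [0.47551299 0.15974328 0.14202408] 0.05964553032896264
```

View pics/s2.png

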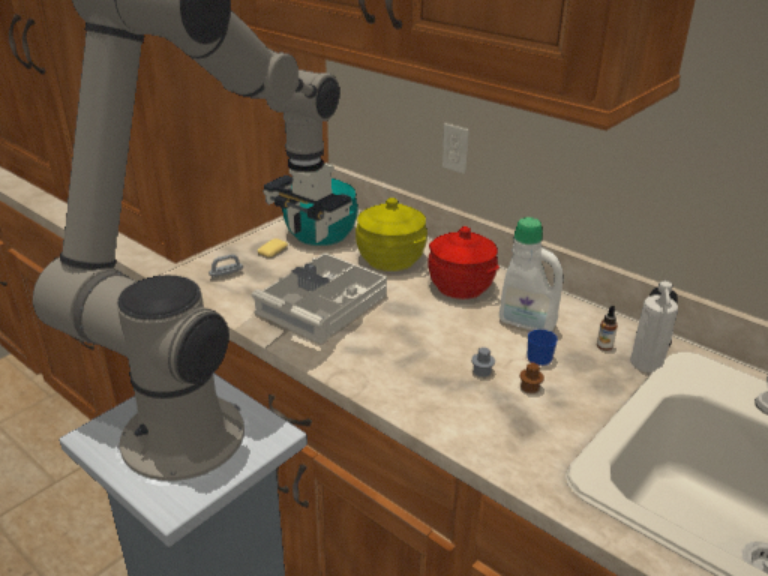

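The gripper is above the tab with its jaws along the drawer's y. Next it goes down and grips.

```bash
python3 -m pendant '[{"x":0,"y":0,"z":-0.03,"ax":0,"ay":0,"az":0,"jaw":-0.3},{"x":0,"y":0,"z":-0.057,"ax":0,"ay":0,"az":0,"jaw":-0.3},{"x":0,"y":0,"z":-0.057,"ax":0,"ay":0,"az":0,"jaw":-0.3},{"x":0,"y":0,"z":-0.057,"ax":0,"ay":0,"az":0,"jaw":1},{"x":0,"y":0,"z":-0.057,"ax":0,"ay":0,"az":0,"jaw":1},{"x":0,"y":0,"z":-0.057,"ax":0,"ay":0,"az":0,"jaw":1},{"x":0,"y":0,"z":-0.057,"ax":0,"ay":0,"az":0,"jaw":1},{"x":0,"y":0,"z":-0.057,"ax":0,"ay":0,"az":0,"jaw":1}]'
```

```text
time_s: 2.5
tcp_pos: [0.4759, 0.1598, 0.0853]
eef_rot: [-0.114, 3.139, 0.0]
wrist_force: [0.4, -0.1, -0.3]
width: 0.0143
```

Run:
```python
from h import *
f=grab('scene'); im=cv2.cvtColor(f['frame'],cv2.COLOR_RGB2BGR); cv2.imwrite('pics/s3.png',cv2.resize(im[100:230,140:280],None,fx=4.5,fy=4.5,interpolation=cv2.INTER_CUBIC))
print(observe()['width'],observe()['tcp_pos'])
```

```text
0.01050659697210291 [0.47584938 0.15979463 0.08529029]
```

View pics/s3.png

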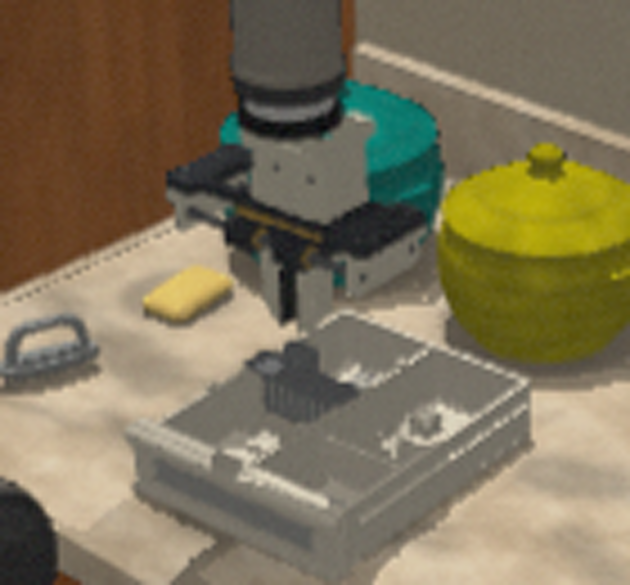

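Run:
```python
from h import *
f=grab('scene'); g=grab('top'); save(g,'t3.png')
def proj(f,p):
    E=np.array(f['extrinsics']); q=E[:3,:3]@p+E[:3,3]; return f['cx']+f['fx']*q[0]/-q[2], f['cy']-f['fy']*q[1]/-q[2]
for p in ([.476,.16,.063],[.4757,.1593,.082],[.518,.0735,.042],[.505,-.289,.053]):
    u,v=proj(f,np.array(p)); print(p,(u,v),'crop',((u-140)*4.5,(v-100)*4.5))
W=cloud(f)
for (a,b) in ((285,318),(300,352),(430,420)): print(W[int(100+b/4.5),int(140+a/4.5)])
```

```text
[0.476, 0.16, 0.063] (np.float64(206.42808009943838), np.float64(180.9564200547447)) crop (np.float64(298.9263604474727), np.float64(364.3038902463512))
[0.4757, 0.1593, 0.082] (np.float64(206.30109190717636), np.float64(176.1962257715907)) crop (np.float64(298.3549135822936), np.float64(342.8830159721581))
[0.518, 0.0735, 0.042] (np.float64(233.71143015675943), np.float64(190.3716032410005)) crop (np.float64(421.70143570541745), np.float64(406.6722145845023))
[0.505, -0.289, 0.053] (np.float64(321.6892451839483), np.float64(232.46143750354156)) crop (np.float64(817.6016033277673), np.float64(596.0764687659371))
[0.46521413 0.16281099 0.10894501]
[0.46484299 0.14962901 0.08348021]
[0.51112079 0.06130858 0.03988031]
```

View pics/t3.png

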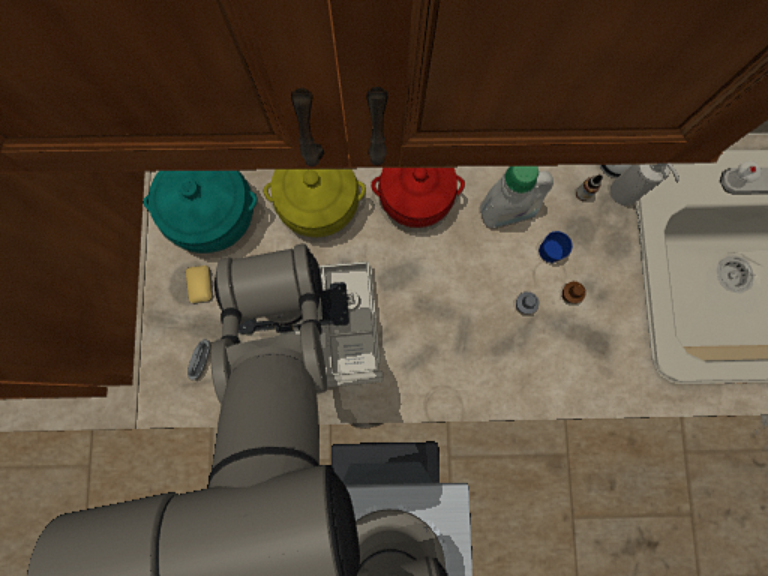

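Run:
```python
from h import *
f=grab('scene'); W=cloud(f)
np.set_printoptions(linewidth=220)
print('cols',list(range(194,222)))
for v in range(158,184): print(v,np.nan_to_num(W[v,194:222,2]*1000).round().astype(int))
print('x')
for v in range(158,184,2): print(v,np.nan_to_num(W[v,194:222,0]*1000).round().astype(int))
print(observe())
im=cv2.cvtColor(f['frame'],cv2.COLOR_RGB2BGR); cv2.imwrite('pics/s4.png',cv2.resize(im[145:190,180:230],None,fx=12,fy=12,interpolation=cv2.INTER_NEAREST))
```

```text
cols [194, 195, 196, 197, 198, 199, 200, 201, 202, 203, 204, 205, 206, 207, 208, 209, 210, 211, 212, 213, 214, 215, 216, 217, 218, 219, 220, 221]
158 [ -1   1  -1  12  23 150 153 168 172 173 176 178 176 173 177 182 180 178 178 181 182  33  29 194 195 198 199 194]
159 [ -4  -2   4  -4   6 144 147 149 152 171 169 172 169 169 158 164 161 180 181 181 181 184 184 191 186 191 193 191]
160 [ -2   1   2   0  -3 143 145 144 148 145 143 152 153 154 154 155 153 147 143 177 178 177 179 186 188 189 187 180]
161 [  1  -1   1   4   1 136 139 141 141   0 143 145 151 151 151 149 148 146 142  17  15  14 176 182 186 181 179 179]
162 [ -1   4   1  -1  -1  -4 134 139 138 140 141 144 145 143 146 144 142 139 143  10  13  12  13 178 180 182 177 176]
163 [ -2  -5   0  -1   0  -1 133 133 135 137 133 137 141 142 145 144 140 137 135   5  -1   3   2 177 176 174 171 175]
164 [ -2  -5   3  -5  -1  -3 126 130 130 130 130 133 137 136 142 135 138 134 132   3  -3   1  -4 173 171 171 171 169]
165 [  1  -6   2  -1  -2   0 124 128 127 128 127 130 132 135 136 132 133 124 127  -3  -5   0  -4 167 169 169 166  -1]
166 [ -4  
[... 3336 characters left out ...]
 558 560 565 562 568 571 566 579]
{'time_s': 2.7, 'qpos': array([ 1.71139881e-01,  4.44481851e-01,  1.75961979e+00,  1.13149413e-04,  9.37591532e-01, -1.47211064e+00]), 'qvel': array([-2.68119209e-05,  1.62065857e-03,  3.65684934e-04, -5.09376147e-04, -3.98631080e-04, -1.34972355e-03]), 'joint_torque': array([ 9.94528309e-04, -4.33860075e+01, -1.94314706e+01, -2.27143272e-02,  8.62871879e-02,  2.13731041e-04]), 'tcp_pos': array([0.47583084, 0.15980153, 0.08519888]), 'eef_rot': array([ 1.13676736e-01, -3.13942337e+00, -1.20729214e-04]), 'wrist_force': array([-0.28263943,  0.14551647,  0.47675168]), 'wrist_torque': array([ 0.07213703,  0.03763229, -0.05055579]), 'width': 0.0014501125286378999}
```

View pics/s4.png

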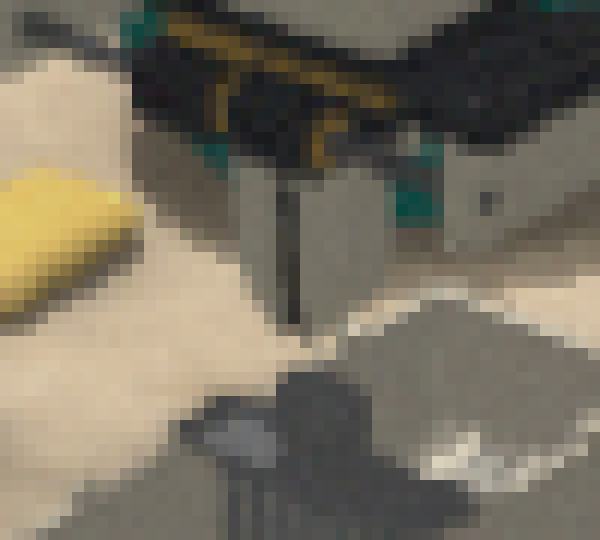

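Run:
```python
from h import *
np.set_printoptions(linewidth=220)
for n,(v0,v1,u0,u1) in (('scene0',(120,146,60,92)),('s2',(130,165,184,222))):
    f=dict(np.load(f'pics/{n}.npz')); W=cloud(f)
    P=W[v0:v1,u0:u1].reshape(-1,3); c=[.204,.484] if n=='scene0' else [.4755,.1597]
    P=P[(np.hypot(P[:,0]-c[0],P[:,1]-c[1])<.06)&(P[:,2]>.095)]; print(n,np.sort(P[:,2])[:25].round(3))
```

```text
scene0 [0.224 0.225 0.225 0.228 0.229 0.229 0.229 0.229 0.23  0.23  0.232 0.232 0.232 0.232 0.233 0.233 0.236 0.238 0.239 0.242 0.243 0.244 0.246 0.247 0.253]
s2 [0.154 0.155 0.155 0.155 0.155 0.156 0.157 0.157 0.157 0.158 0.159 0.159 0.16  0.16  0.161 0.162 0.162 0.163 0.163 0.163 0.164 0.164 0.164 0.164 0.164]
```

The camera disagrees with the reported pose. Over three images the real fingertips sit about 16 mm above the reported TCP z instead of 22 mm below it, while xy agrees. The closing fingers therefore passed over the tab. I'll correct z with the camera and reopen.

```bash
python3 -m pendant '[{"x":0,"y":0,"z":0,"ax":0,"ay":0,"az":0,"jaw":-0.3},{"x":0,"y":0,"z":0,"ax":0,"ay":0,"az":0,"jaw":-0.3},{"x":0,"y":0,"z":0,"ax":0,"ay":0,"az":0,"jaw":-0.3},{"x":0,"y":0,"z":0,"ax":0,"ay":0,"az":0,"jaw":-0.3},{"x":0,"y":0,"z":0,"ax":0,"ay":0,"az":0,"jaw":-0.3},{"x":0,"y":0,"z":0,"ax":0,"ay":0,"az":0,"jaw":-0.3},{"x":0,"y":0,"z":-0.01,"ax":0,"ay":0,"az":0,"jaw":-0.3},{"x":0,"y":0,"z":-0.02,"ax":0,"ay":0,"az":0,"jaw":-0.3},{"x":0,"y":0,"z":-0.03,"ax":0,"ay":0,"az":0,"jaw":-0.3},{"x":0,"y":0,"z":-0.036,"ax":0,"ay":0,"az":0,"jaw":-0.3},{"x":0,"y":0,"z":-0.036,"ax":0,"ay":0,"az":0,"jaw":-0.3}]'
python3 - <<'E'
from h import *
f=grab('scene'); W=cloud(f)
im=cv2.cvtColor(f['frame'],cv2.COLOR_RGB2BGR); cv2.imwrite('pics/s5.png',cv2.resize(im[145:190,180:230],None,fx=12,fy=12,interpolation=cv2.INTER_NEAREST))
E
```

```text
time_s: 4.08
tcp_pos: [0.4755, 0.1598, 0.0486]
eef_rot: [0.114, -3.138, 0.0]
wrist_force: [-1.0, 0.2, -0.2]
width: 0.0598
```

View pics/s5.png

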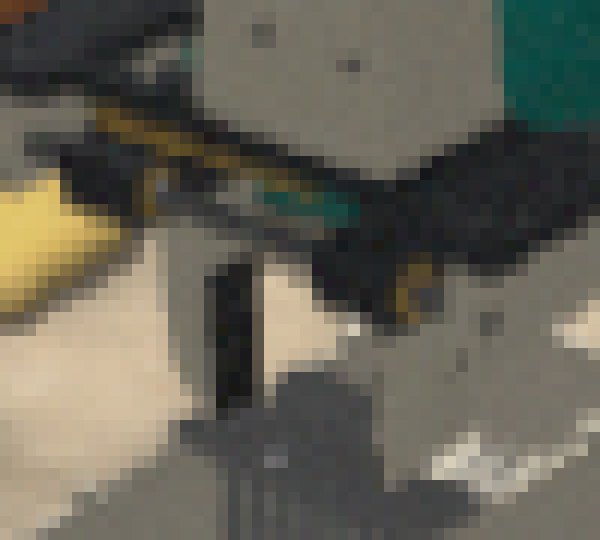

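The fingers now straddle the tab, with the left tip at about (235,405) just above the bridge. Closing.

```bash
python3 -m pendant '[{"x":0,"y":0,"z":0,"ax":0,"ay":0,"az":0,"jaw":1},{"x":0,"y":0,"z":0,"ax":0,"ay":0,"az":0,"jaw":1},{"x":0,"y":0,"z":0,"ax":0,"ay":0,"az":0,"jaw":1},{"x":0,"y":0,"z":0,"ax":0,"ay":0,"az":0,"jaw":1},{"x":0,"y":0,"z":0,"ax":0,"ay":0,"az":0,"jaw":1},{"x":0,"y":0,"z":0,"ax":0,"ay":0,"az":0,"jaw":1}]'
```

```text
time_s: 4.88
tcp_pos: [0.4759, 0.1596, 0.0494]
eef_rot: [-0.114, 3.139, -0.0]
wrist_force: [-1.2, -3.3, 3.2]
width: 0.0277
```

```bash
python3 -m pendant '[{"x":0.008,"y":0.0006,"z":0,"ax":0,"ay":0,"az":0,"jaw":1},{"x":0.016,"y":0.0012,"z":0,"ax":0,"ay":0,"az":0,"jaw":1},{"x":0.024,"y":0.0018,"z":0,"ax":0,"ay":0,"az":0,"jaw":1},{"x":0.032,"y":0.0024,"z":0,"ax":0,"ay":0,"az":0,"jaw":1},{"x":0.04,"y":0.003,"z":0,"ax":0,"ay":0,"az":0,"jaw":1},{"x":0.04,"y":0.003,"z":0,"ax":0,"ay":0,"az":0,"jaw":1}]'
```

```text
time_s: 5.62
tcp_pos: [0.5176, 0.1628, 0.0494]
eef_rot: [-0.113, 3.137, 0.0]
wrist_force: [2.9, -4.8, 2.6]
width: 0.0276
```

```bash
python3 -m pendant '[{"x":0.006,"y":0.0004,"z":0,"ax":0,"ay":0,"az":0,"jaw":1},{"x":0.012,"y":0.0008,"z":0,"ax":0,"ay":0,"az":0,"jaw":1},{"x":0.018,"y":0.0012,"z":0,"ax":0,"ay":0,"az":0,"jaw":1},{"x":0.018,"y":0.0012,"z":0,"ax":0,"ay":0,"az":0,"jaw":1}]'
```

```text
time_s: 6.12
tcp_pos: [0.5241, 0.1632, 0.0485]
eef_rot: [0.114, -3.118, 0.003]
wrist_force: [-29.8, -6.3, 26.1]
width: 0.0275
```

```bash
python3 -m pendant '[{"x":-0.009,"y":-0.0006,"z":0,"ax":0,"ay":0,"az":0,"jaw":1},{"x":-0.009,"y":-0.0006,"z":0,"ax":0,"ay":0,"az":0,"jaw":1}]'
python3 - <<'E'
from h import *
f=grab('scene'); im=cv2.cvtColor(f['frame'],cv2.COLOR_RGB2BGR); cv2.imwrite('pics/s6.png',cv2.resize(im[110:220,150:290],None,fx=5,fy=5,interpolation=cv2.INTER_CUBIC))
g=grab('top'); im=cv2.cvtColor(g['frame'],cv2.COLOR_RGB2BGR); cv2.imwrite('pics/t6.png',cv2.resize(im[110:265,130:290],None,fx=3.8,fy=3.8,interpolation=cv2.INTER_CUBIC))
E
```

```text
time_s: 6.38
tcp_pos: [0.5234, 0.1632, 0.0487]
eef_rot: [0.114, -3.137, 0.001]
wrist_force: [-1.4, -4.3, 1.5]
width: 0.0276
```

View pics/s6.png

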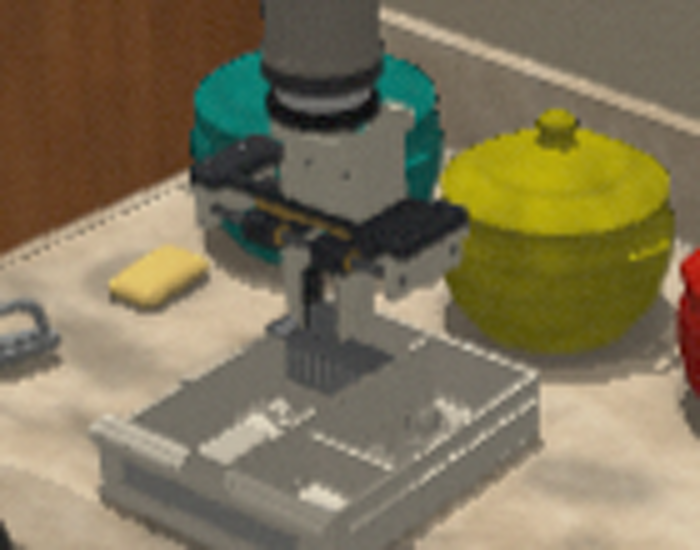

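View pics/t6.png

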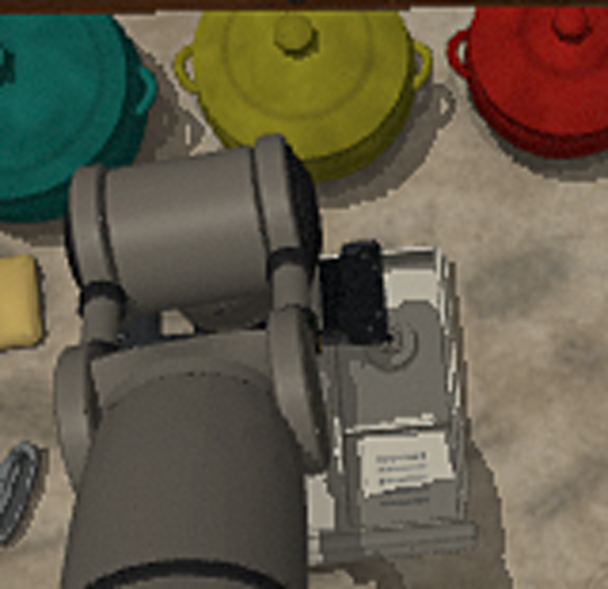

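No obstruction is visible, so it is a hard stop. Releasing and lifting, then over to the cap.

```bash
python3 -m pendant '[{"x":0,"y":0,"z":0,"ax":0,"ay":0,"az":0,"jaw":-0.3},{"x":0,"y":0,"z":0,"ax":0,"ay":0,"az":0,"jaw":-0.3},{"x":0,"y":0,"z":0,"ax":0,"ay":0,"az":0,"jaw":-0.3},{"x":0,"y":0,"z":0,"ax":0,"ay":0,"az":0,"jaw":-0.3},{"x":0,"y":0,"z":0.03,"ax":0,"ay":0,"az":0,"jaw":-0.3},{"x":0,"y":0,"z":0.08,"ax":0,"ay":0,"az":0,"jaw":-0.3},{"x":0,"y":-0.04,"z":0.09,"ax":0,"ay":0,"az":0,"jaw":-0.3},{"x":0,"y":-0.1,"z":0.09,"ax":0,"ay":0,"az":0,"jaw":-0.3},{"x":0,"y":-0.16,"z":0.09,"ax":0,"ay":0,"az":0,"jaw":-0.3},{"x":0,"y":-0.22,"z":0.09,"ax":0,"ay":0,"az":0,"jaw":-0.3},{"x":0,"y":-0.28,"z":0.09,"ax":0,"ay":0,"az":0,"jaw":-0.3},{"x":0,"y":-0.33,"z":0.09,"ax":0,"ay":0,"az":0,"jaw":-0.3}]'
python3 - <<'E'
from h import *
g=grab('top'); np.savez('pics/t7.npz',**g); save(g,'t7.png')
f=grab('scene'); np.savez('pics/s7.npz',**f)
W=cloud(g); z=W[...,2]
with np.errstate(invalid='ignore'): m=(z>.07)&(z<.1)&(W[...,0]>.45)&(W[...,0]<.6)&(W[...,1]>.12)&(W[...,1]<.2)
print(W[m].mean(0),m.sum())
E
```

```text
time_s: 7.98
tcp_pos: [0.5247, -0.1689, 0.1394]
eef_rot: [-0.112, 3.139, -0.0]
wrist_force: [0.4, 0.2, 0.2]
width: 0.0591
[0.52099316 0.16348592 0.08138485] 50
```

View pics/t7.png

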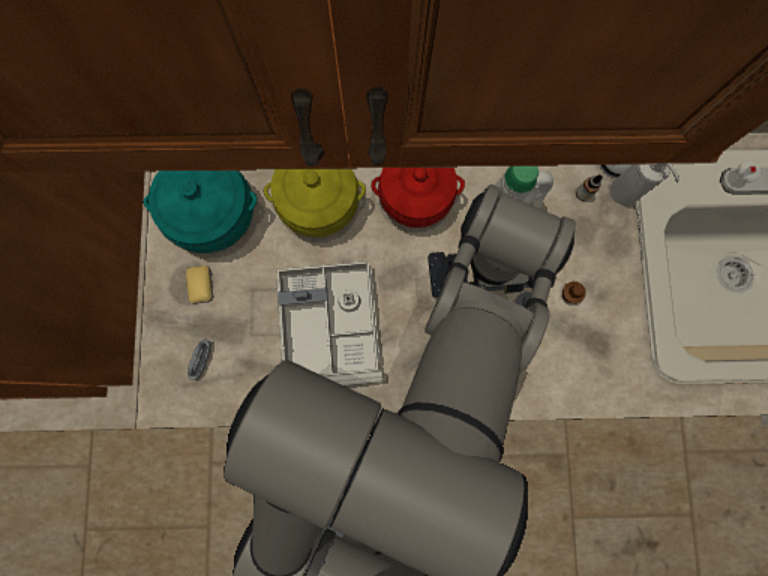

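The tab moved from x = 0.476 to 0.521 (top view: bridge now near (303,297)). TCP and tab slipped about 2 mm relative to each other, so I'll confirm the stop by pushing the tab's front face with closed fingers.

```bash
python3 -m pendant '[{"x":-0.005,"y":0.06,"z":0,"ax":0,"ay":0,"az":0,"jaw":1},{"x":-0.01,"y":0.12,"z":0,"ax":0,"ay":0,"az":0,"jaw":1},{"x":-0.02,"y":0.18,"z":0,"ax":0,"ay":0,"az":0,"jaw":1},{"x":-0.03,"y":0.24,"z":0,"ax":0,"ay":0,"az":0,"jaw":1},{"x":-0.032,"y":0.29,"z":0,"ax":0,"ay":0,"az":0,"jaw":1},{"x":-0.032,"y":0.33,"z":0,"ax":0,"ay":0,"az":0,"jaw":1},{"x":-0.032,"y":0.33,"z":-0.04,"ax":0,"ay":0,"az":0,"jaw":1},{"x":-0.032,"y":0.33,"z":-0.075,"ax":0,"ay":0,"az":0,"jaw":1},{"x":-0.032,"y":0.33,"z":-0.09,"ax":0,"ay":0,"az":0,"jaw":1},{"x":-0.032,"y":0.33,"z":-0.09,"ax":0,"ay":0,"az":0,"jaw":1}]'
python3 - <<'E'
from h import *
f=grab('scene'); im=cv2.cvtColor(f['frame'],cv2.COLOR_RGB2BGR); cv2.imwrite('pics/s8.png',cv2.resize(im[145:195,180:240],None,fx=11,fy=11,interpolation=cv2.INTER_CUBIC))
E
```

```text
time_s: 9.32
tcp_pos: [0.4924, 0.1636, 0.0488]
eef_rot: [0.114, -3.138, 0.0]
wrist_force: [-0.9, -0.1, -0.8]
width: 0.0
```

View pics/s8.png

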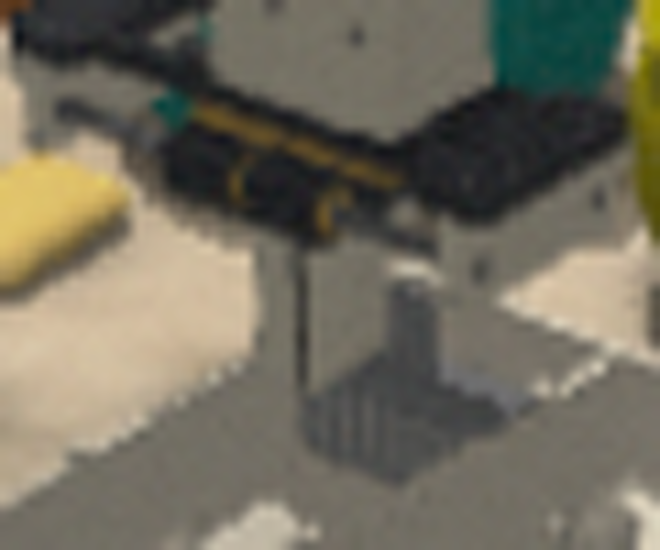

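```bash
python3 -m pendant '[{"x":0.006,"y":0,"z":0,"ax":0,"ay":0,"az":0,"jaw":1},{"x":0.01,"y":0,"z":0,"ax":0,"ay":0,"az":0,"jaw":1},{"x":0.014,"y":0,"z":0,"ax":0,"ay":0,"az":0,"jaw":1},{"x":0.018,"y":0,"z":0,"ax":0,"ay":0,"az":0,"jaw":1},{"x":0.018,"y":0,"z":0,"ax":0,"ay":0,"az":0,"jaw":1}]'
```

```text
time_s: 10.0
tcp_pos: [0.5038, 0.1632, 0.0491]
eef_rot: [0.114, -3.125, 0.001]
wrist_force: [-22.4, 0.7, 17.4]
width: 0.0005
```

A second push with closed fingers stops dead at the same tab position (22 N), so it is the end stop. Back off, lift and go to the cap.

```bash
python3 -m pendant '[{"x":-0.015,"y":0,"z":0,"ax":0,"ay":0,"az":0,"jaw":1},{"x":-0.015,"y":0,"z":0.04,"ax":0,"ay":0,"az":0,"jaw":1},{"x":-0.015,"y":0,"z":0.09,"ax":0,"ay":0,"az":0,"jaw":1},{"x":-0.01,"y":-0.06,"z":0.09,"ax":0,"ay":0,"az":0,"jaw":-0.2},{"x":-0.0055,"y":-0.12,"z":0.09,"ax":0,"ay":0,"az":0,"jaw":-0.2},{"x":-0.0055,"y":-0.18,"z":0.09,"ax":0,"ay":0,"az":0,"jaw":-0.2},{"x":-0.0055,"y":-0.24,"z":0.09,"ax":0,"ay":0,"az":0,"jaw":-0.2},{"x":-0.0055,"y":-0.30,"z":0.09,"ax":0,"ay":0,"az":0,"jaw":-0.2},{"x":-0.0055,"y":-0.36,"z":0.09,"ax":0,"ay":0,"az":0,"jaw":-0.2},{"x":-0.0055,"y":-0.42,"z":0.09,"ax":0,"ay":0,"az":0,"jaw":-0.2},{"x":-0.0055,"y":-0.452,"z":0.09,"ax":0,"ay":0,"az":0,"jaw":-0.2},{"x":-0.0055,"y":-0.452,"z":0.09,"ax":0,"ay":0,"az":0,"jaw":-0.2}]'
python3 - <<'E'
from h import *
print(observe()['tcp_pos'],observe()['width'])
f=grab('scene'); im=cv2.cvtColor(f['frame'],cv2.COLOR_RGB2BGR); cv2.imwrite('pics/s9.png',cv2.resize(im[170:270,270:390],None,fx=6,fy=6,interpolation=cv2.INTER_CUBIC))
E
```

```text
time_s: 11.5
tcp_pos: [0.5051, -0.2913, 0.1394]
eef_rot: [-0.108, 3.139, -0.001]
wrist_force: [0.1, 0.7, 0.3]
width: 0.0552
[ 0.50513809 -0.29125955  0.13942448] 0.055177404048072885
```

View pics/s9.png

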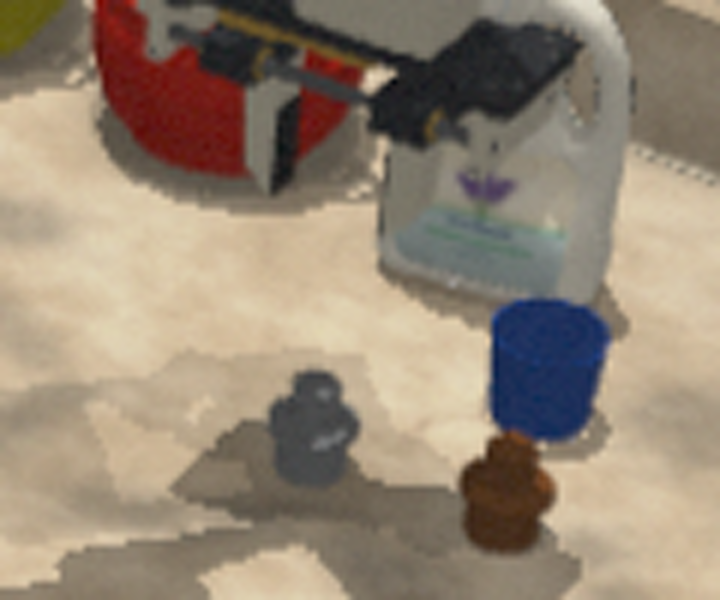

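```bash
python3 -m pendant '[{"x":0,"y":0.002,"z":-0.03,"ax":0,"ay":0,"az":0,"jaw":-0.2},{"x":0,"y":0.002,"z":-0.06,"ax":0,"ay":0,"az":0,"jaw":-0.2},{"x":0,"y":0.002,"z":-0.09,"ax":0,"ay":0,"az":0,"jaw":-0.2},{"x":0,"y":0.002,"z":-0.105,"ax":0,"ay":0,"az":0,"jaw":-0.2},{"x":0,"y":0.002,"z":-0.115,"ax":0,"ay":0,"az":0,"jaw":-0.2},{"x":0,"y":0.002,"z":-0.117,"ax":0,"ay":0,"az":0,"jaw":-0.2},{"x":0,"y":0.002,"z":-0.117,"ax":0,"ay":0,"az":0,"jaw":-0.2}]'
python3 - <<'E'
from h import *
f=grab('scene'); im=cv2.cvtColor(f['frame'],cv2.COLOR_RGB2BGR); cv2.imwrite('pics/s10.png',cv2.resize(im[200:260,290:362],None,fx=10,fy=10,interpolation=cv2.INTER_CUBIC))
E
```

```text
time_s: 12.42
tcp_pos: [0.5058, -0.2868, 0.023]
eef_rot: [-0.114, 3.138, -0.001]
wrist_force: [0.4, 0.3, -0.2]
width: 0.0548
```

View pics/s10.png

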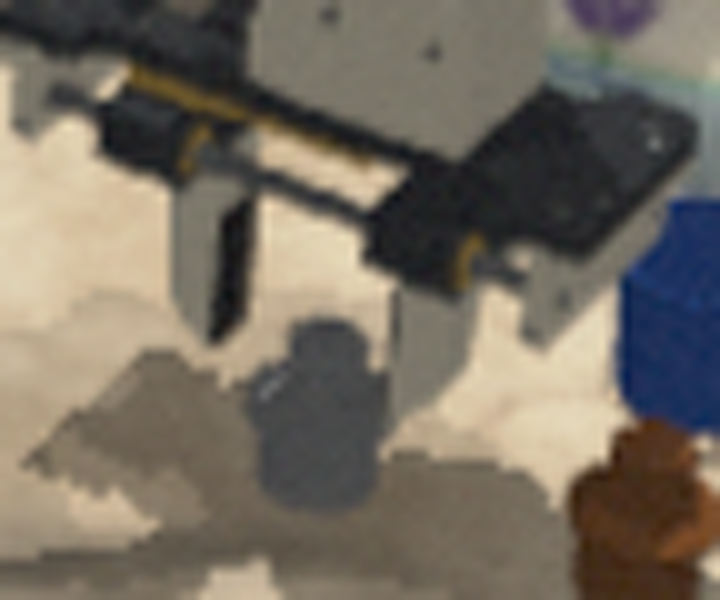

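```bash
python3 -m pendant '[{"x":0,"y":-0.002,"z":-0.003,"ax":0,"ay":0,"az":0,"jaw":-0.2},{"x":0,"y":-0.002,"z":-0.004,"ax":0,"ay":0,"az":0,"jaw":-0.2},{"x":0,"y":-0.002,"z":-0.004,"ax":0,"ay":0,"az":0,"jaw":0.2},{"x":0,"y":-0.002,"z":-0.004,"ax":0,"ay":0,"az":0,"jaw":0.4},{"x":0,"y":-0.002,"z":-0.004,"ax":0,"ay":0,"az":0,"jaw":1},{"x":0,"y":-0.002,"z":-0.004,"ax":0,"ay":0,"az":0,"jaw":1},{"x":0,"y":-0.002,"z":-0.004,"ax":0,"ay":0,"az":0,"jaw":1},{"x":0,"y":-0.002,"z":-0.004,"ax":0,"ay":0,"az":0,"jaw":1}]'
python3 - <<'E'
from h import *
f=grab('scene'); im=cv2.cvtColor(f['frame'],cv2.COLOR_RGB2BGR); cv2.imwrite('pics/s11.png',cv2.resize(im[200:260,290:362],None,fx=10,fy=10,interpolation=cv2.INTER_CUBIC))
E
```

```text
time_s: 13.48
tcp_pos: [0.5054, -0.2886, 0.0182]
eef_rot: [-0.114, 3.14, 0.0]
wrist_force: [0.3, -0.6, 0.0]
width: 0.0231
```

View pics/s11.png

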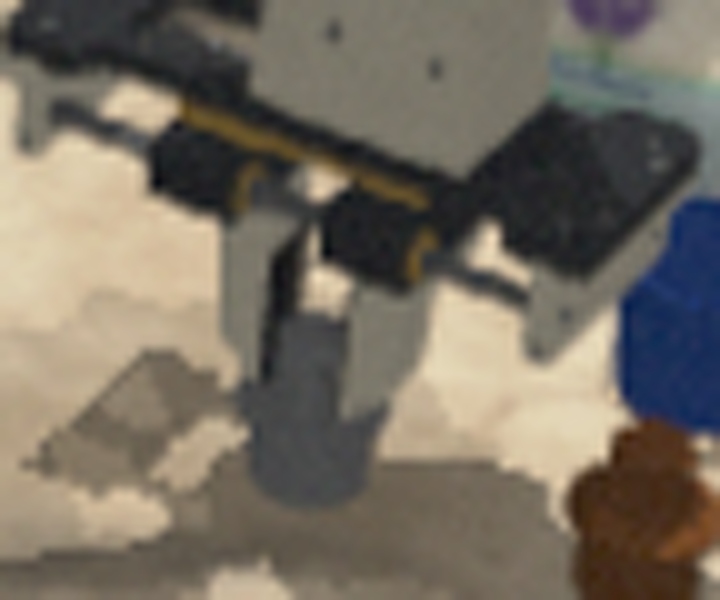

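Gripped: width 23 mm, with the fingertips at the flange. Lift and carry.

```bash
python3 -m pendant '[{"x":0,"y":0,"z":0.03,"ax":0,"ay":0,"az":0,"jaw":1},{"x":0,"y":0,"z":0.07,"ax":0,"ay":0,"az":0,"jaw":1},{"x":0,"y":0,"z":0.1,"ax":0,"ay":0,"az":0,"jaw":1},{"x":0.003,"y":0.05,"z":0.1,"ax":0,"ay":0,"az":0,"jaw":1},{"x":0.006,"y":0.1,"z":0.1,"ax":0,"ay":0,"az":0,"jaw":1},{"x":0.008,"y":0.15,"z":0.1,"ax":0,"ay":0,"az":0,"jaw":1},{"x":0.01,"y":0.2,"z":0.1,"ax":0,"ay":0,"az":0,"jaw":1},{"x":0.012,"y":0.25,"z":0.1,"ax":0,"ay":0,"az":0,"jaw":1},{"x":0.013,"y":0.3,"z":0.1,"ax":0,"ay":0,"az":0,"jaw":1},{"x":0.013,"y":0.34,"z":0.1,"ax":0,"ay":0,"az":0,"jaw":1},{"x":0.013,"y":0.362,"z":0.1,"ax":0,"ay":0,"az":0,"jaw":1},{"x":0.013,"y":0.362,"z":0.1,"ax":0,"ay":0,"az":0,"jaw":1}]'
python3 - <<'E'
from h import *
print(observe()['tcp_pos'],observe()['width'])
f=grab('scene'); np.savez('pics/s12.npz',**f); im=cv2.cvtColor(f['frame'],cv2.COLOR_RGB2BGR); cv2.imwrite('pics/s12.png',cv2.resize(im[130:220,180:280],None,fx=6.5,fy=6.5,interpolation=cv2.INTER_CUBIC))
E
```

```text
time_s: 15.02
tcp_pos: [0.5181, 0.0748, 0.1182]
eef_rot: [0.118, -3.139, -0.0]
wrist_force: [-0.4, -1.3, -0.7]
width: 0.0233
[0.51808064 0.07479055 0.11821401] 0.023271389626905475
```

View pics/s12.png

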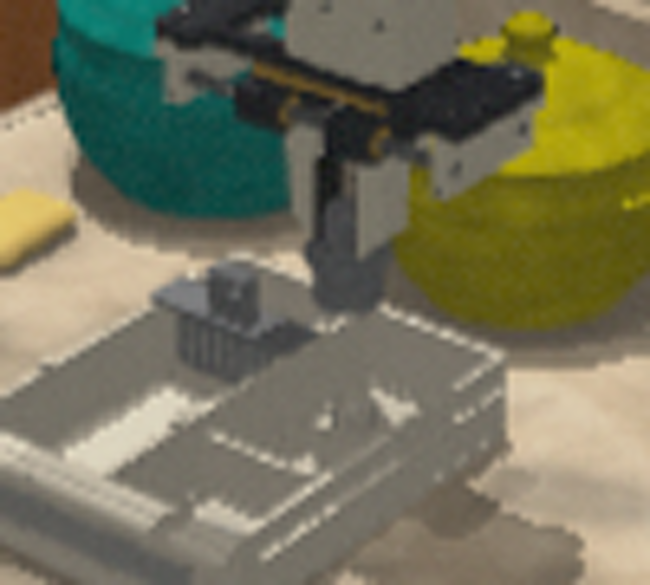

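Run:
```python
from h import *
f=dict(np.load('pics/s12.npz'))
E=np.array(f['extrinsics'])
def proj(p):
    q=E[:3,:3]@np.array(p)+E[:3,3]; return f['cx']+f['fx']*q[0]/-q[2], f['cy']-f['fy']*q[1]/-q[2]
for p in ([.518,.0735,.11],[.518,.0735,.042],[.513,.0735,.11],[.518,.0785,.11]): print(p,np.round(proj(p),2))
# scene-camera stud in the initial picture
f0=dict(np.load('pics/scene0.npz')); W0=cloud(f0)
W=cloud(f)
g=f['frame'].astype(int); 
for v in range(168,179):
    r=g[v,222:246].sum(1); print(v,r, )
with np.errstate(invalid='ignore'):
    m=(W0[...,2]>.035)&(W0[...,2]<.049)&(abs(W0[...,0]-.515)<.025)&(abs(W0[...,1]-.07)<.025)
vv,uu=np.nonzero(m); print('stem px',uu.min(),uu.max(),uu.mean(),vv.mean())
```

```text
[0.518, 0.0735, 0.11] [233.53 172.79]
[0.518, 0.0735, 0.042] [233.71 190.37]
[0.513, 0.0735, 0.11] [232.5  173.35]
[0.518, 0.0785, 0.11] [232.42 172.29]
168 [426 423 443 428 331 200 210 203 183 211 213 202 207 340 311 255 203 208
 208 194 204 210 200 206]
169 [534 573 574 571 428 206 209 208 217 215 220 213 222 303 249 211 208 219
 218 197 188 197 204 200]
170 [513 585 571 571 547 301 204 196 220 212 202 206 203 221 208 209 215 226
 243 221 198 201 200 211]
171 [537 573 555 578 570 479 233 215 215 213 217 225 212 214 214 211 219 233
 255 234 203 206 196 205]
172 [335 351 445 555 575 523 292 207 210 219 225 223 215 208 218 202 214 241
 258 245 228 193 196 196]
173 [336 328 329 347 398 492 281 211 205 218 218 215 205 206 214 215 212 241
 267 255 248 221 206 187]
174 [338 334 334 334 343 328 235 217 205 206 212 210 209 219 223 211 213 256
 259 249 251 244 226 204]
175 [343 337 336 339 339 326 233 211 213 219 213 216 222 214 216 200 210 254
 258 242 250 241 239 219]
176 [343 339 346 335 344 334 278 216 213 216 224 214 225 217 211 219 301 358
 260 258 259 255 238 250]
177 [338 329 338 347 340 349 326 270 242 224 222 244 229 228 235 267 416 520
 367 353 278 259 250 244]
178 [328 317 323 339 339 342 336 347 312 304 367 336 310 276 293 335 337 416
 529 494 388 407 352 263]
stem px 231 237 234.13636363636363 191.8181818181818
```

Held upright; the skirt is centred at column 233.1 against 233.5–234.1 for the stud, about 1.5 mm too far in +y. I correct this and lower to just above the tongues.

```bash
python3 -m pendant '[{"x":0.0005,"y":-0.0015,"z":-0.01,"ax":0,"ay":0,"az":0,"jaw":1},{"x":0.0005,"y":-0.0015,"z":-0.025,"ax":0,"ay":0,"az":0,"jaw":1},{"x":0.0005,"y":-0.0015,"z":-0.04,"ax":0,"ay":0,"az":0,"jaw":1},{"x":0.0005,"y":-0.0015,"z":-0.05,"ax":0,"ay":0,"az":0,"jaw":1},{"x":0.0005,"y":-0.0015,"z":-0.056,"ax":0,"ay":0,"az":0,"jaw":1},{"x":0.0005,"y":-0.0015,"z":-0.06,"ax":0,"ay":0,"az":0,"jaw":1},{"x":0.0005,"y":-0.0015,"z":-0.06,"ax":0,"ay":0,"az":0,"jaw":1}]'
python3 - <<'E'
from h import *
f=grab('scene'); im=cv2.cvtColor(f['frame'],cv2.COLOR_RGB2BGR); cv2.imwrite('pics/s13.png',cv2.resize(im[145:220,190:280],None,fx=7.5,fy=7.5,interpolation=cv2.INTER_CUBIC))
E
```

```text
time_s: 15.95
tcp_pos: [0.5189, 0.072, 0.0582]
eef_rot: [0.114, -3.139, -0.0]
wrist_force: [-0.6, -0.7, -0.6]
width: 0.0229
```

View pics/s13.png

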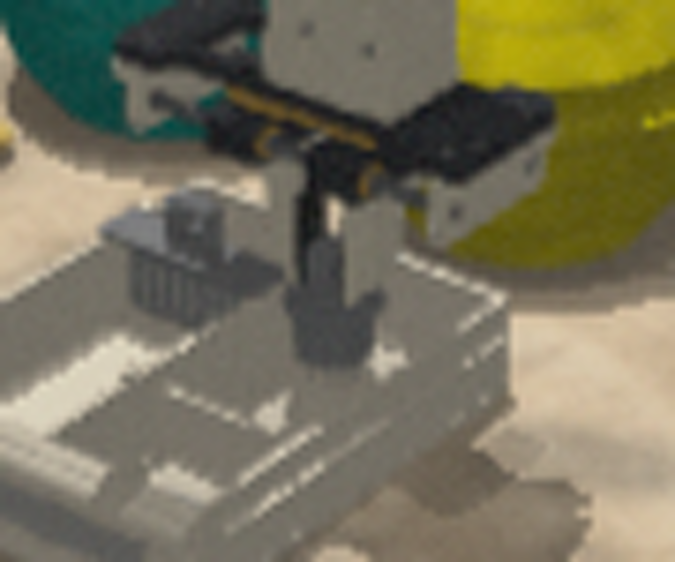

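```bash
python3 -m pendant '[{"x":0,"y":0.001,"z":-0.003,"ax":0,"ay":0,"az":0,"jaw":1},{"x":0,"y":0.001,"z":-0.005,"ax":0,"ay":0,"az":0,"jaw":1},{"x":0,"y":0.001,"z":-0.007,"ax":0,"ay":0,"az":0,"jaw":1},{"x":0,"y":0.001,"z":-0.009,"ax":0,"ay":0,"az":0,"jaw":1},{"x":0,"y":0.001,"z":-0.009,"ax":0,"ay":0,"az":0,"jaw":1}]'
python3 -m pendant '[{"x":0,"y":0,"z":-0.003,"ax":0,"ay":0,"az":0,"jaw":1},{"x":0,"y":0,"z":-0.006,"ax":0,"ay":0,"az":0,"jaw":1},{"x":0,"y":0,"z":-0.006,"ax":0,"ay":0,"az":0,"jaw":1}]'
```

```text
time_s: 16.62
tcp_pos: [0.5197, 0.0729, 0.0501]
eef_rot: [-0.114, 3.137, 0.0]
wrist_force: [-0.3, 0.9, 4.4]
width: 0.0232
time_s: 17.0
tcp_pos: [0.5184, 0.0729, 0.0427]
eef_rot: [0.114, -3.138, -0.0]
wrist_force: [-0.5, -0.0, -1.6]
width: 0.0231
```

Resistance built up and then vanished with the TCP at 0.0427, so it has snapped. Now pressing home.

```bash
python3 -m pendant '[{"x":0,"y":0,"z":-0.002,"ax":0,"ay":0,"az":0,"jaw":1},{"x":0,"y":0,"z":-0.004,"ax":0,"ay":0,"az":0,"jaw":1},{"x":0,"y":0,"z":-0.005,"ax":0,"ay":0,"az":0,"jaw":1},{"x":0,"y":0,"z":-0.005,"ax":0,"ay":0,"az":0,"jaw":1}]'
python3 - <<'E'
from h import *
f=grab('scene'); np.savez('pics/s14.npz',**f); im=cv2.cvtColor(f['frame'],cv2.COLOR_RGB2BGR); cv2.imwrite('pics/s14.png',cv2.resize(im[145:220,190:280],None,fx=7.5,fy=7.5,interpolation=cv2.INTER_CUBIC))
print(observe()['wrist_force'])
E
```

```text
time_s: 17.5
tcp_pos: [0.5193, 0.0726, 0.0417]
eef_rot: [-0.114, 3.137, -0.001]
wrist_force: [-10.5, -2.4, 32.0]
width: 0.0232
[-10.76637004  -1.85239463  32.47446042]
```

View pics/s14.png

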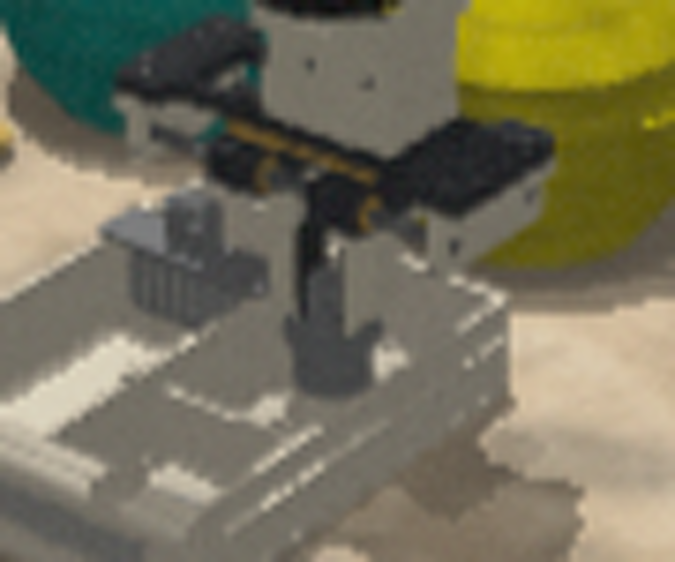

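```bash
python3 -m pendant '[{"x":0,"y":0,"z":0.001,"ax":0,"ay":0,"az":0,"jaw":1},{"x":0,"y":0,"z":0.001,"ax":0,"ay":0,"az":0,"jaw":1},{"x":0,"y":0,"z":0.001,"ax":0,"ay":0,"az":0,"jaw":1}]'
python3 - <<'E'
from h import *
f=grab('scene'); W=cloud(f); g=f['frame'].astype(int).sum(2)
E=np.array(f['extrinsics'])
def proj(p):
    q=E[:3,:3]@np.array(p)+E[:3,3]; return f['cx']+f['fx']*q[0]/-q[2], f['cy']-f['fy']*q[1]/-q[2]
c=np.array([.518,.0735])
for nm,r,z in(('flange',.023,.046),('rim',.018,.024)):
    pts=np.array([proj([c[0]+r*np.cos(t),c[1]+r*np.sin(t),z]) for t in np.linspace(0,6.28,60)]); print(nm,'pred u',pts[:,0].min(),pts[:,0].max(),'v',pts[:,1].min(),pts[:,1].max())
np.set_printoptions(linewidth=200)
for v in range(182,202): print(v,g[v,222:246])
t=W[150:185,205:235].reshape(-1,3); t=t[(t[:,2]>.078)&(t[:,2]<.087)&(t[:,1]>.13)&(t[:,1]<.19)]; print('tab top',len(t),t.mean(0) if len(t) else '')
print({k:observe()[k] for k in('time_s','wrist_force','tcp_pos','width')})
E
```

```text
time_s: 17.92
tcp_pos: [0.5192, 0.0726, 0.0418]
eef_rot: [-0.114, 3.138, -0.001]
wrist_force: [-6.9, -2.6, 23.7]
width: 0.0233
flange pred u 226.84314128681714 240.55374513416945 v 185.80774474640242 192.98955596688967
rim pred u 228.42709415527048 239.08315228315422 v 192.08512541157475 197.76804639608136
182 [209 207 235 235 333 330 324 196 116 212 203 206 200 230 330 335 334 329 327 329 329 340 337 329]
183 [213 225 311 260 315 332 310 192 143 214 213 214 210 234 332 327 329 334 328 327 324 331 331 328]
184 [240 252 256 284 327 332 321 198 137 220 229 219 227 238 331 331 332 334 325 326 327 341 343 335]
185 [316 330 327 333 325 327 322 212 132 216 207 204 199 228 325 339 324 332 323 324 329 338 336 340]
186 [332 332 324 325 325 327 297 250 138 217 217 202 201 229 339 337 327 318 311 333 339 336 335 336]
187 [325 327 323 325 326 317 212 238 171 218 220 208 207 237 333 333 313 298 263 335 336 339 334 346]
188 [323 334 327 329 325 276 205 202 207 205 220 210 205 229 331 309 251 205 232 304 336 329 338 339]
189 [324 319 330 327 324 273 220 203 212 208 211 223 202 196 303 252 203 205 2
[... 761 characters left out ...]
1 403 420 321 291 246 246 232 233 230 235 257 290 336 331 323 325 324 333 329]
198 [333 340 426 537 547 530 405 332 330 327 303 287 282 290 310 350 326 320 324 327 331 326 339 330]
199 [380 425 546 549 547 519 343 325 339 340 337 341 338 331 334 345 314 325 324 330 333 336 338 322]
200 [456 510 531 535 506 492 347 327 341 335 340 334 343 338 327 329 327 327 336 344 332 332 318 325]
201 [342 376 458 494 339 341 384 328 346 388 385 343 338 320 325 331 336 346 364 365 324 322 322 329]
tab top 16 [0.51989422 0.16228084 0.08013469]
{'time_s': 17.975, 'wrist_force': array([-7.8983991 , -2.94900189, 25.32126032]), 'tcp_pos': array([0.51921611, 0.07258809, 0.04179809]), 'width': 0.02312391679231694}
```

```bash
python3 -c "
from workcell import arm,observe
print(arm.job_done()); s=observe(); print(s['time_s'],s['wrist_force'],s['tcp_pos'],s['width'])"
```

```text
the job is handed in; nothing more can be done
None
the job is handed in; nothing more can be done
```

I handed the job in at about 18 s of 61, with the selector at its back stop and the cap snapped on and held pressed onto the collar. The hand-in returned no verdict.

- **Selector:** I gripped the tab and dragged it back about 45 mm to a hard stop. The tab slipped about 2 mm in the fingers, so I pushed again with closed fingers. It stopped firmly at the same place (22 N). The last picture still shows the tab there.
- **Siphon cap:** I picked the grey cap up by its knob, centred it over the stud and pressed it down. Resistance built up, then vanished as it snapped, and a hard stop followed at TCP z 0.0417 (0.0422 expected). In the last image the cap's lower rim is within about half a pixel of its computed home position. At hand-in the fingers were pressing it down with about 24 N, gripping a 23 mm width.
- **Other objects:** I did not touch the brush, soap or dosing cup, but I took no final measurement of their positions.

**What disagreed:**
- **Fingertip height:** the camera showed the fingertips about 16 mm above the reported TCP, while the description says 22 mm below it. My first grasp on the tab therefore closed on air above it, and I used the camera height from then on.
- **Refused move:** my first move call was refused because its rows lacked some keys, and the arm did not move.
- **Sideways force:** about 7 N of sideways force along x remained while pressing the cap.

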